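# Clamp the glued cupboard foot with the one-hand bar clamp

### The job

Lift the glue bottle out of the jaws of the bench clamp and stand it upright on the round cork mat. Then pump the clamp's trigger until the moving jaw's sprung pad presses the glued wooden foot against the fixed jaw, the pad about half pressed in and never right in (that crushes the joint), and finish holding: the trigger stays squeezed and the pressure on. Move the jaw by the trigger only, do not push jaw or foot by hand, and leave everything else where it is.

Things in the scene. Friction and masses are not known exactly. Their poses are not given: they have to be found in the camera images.
- clamp: One-hand bar clamp on a wooden board fixed to the bench (98 mm wide, y -150 to 180 mm, top at z 30). Origin on the bench; z up, y along the bar from grip (-y) to jaws (+y). Fixed black upright grip: 28 mm wide (x), y -133 to -117, z 66 to 150 mm, on a housing (50 mm wide, y -147 to -17, top z 66). The bar lies in a slot of the board and comes out behind the grip, up to y -220, as the jaw closes.
- grip_point (a point): Point to centre the two fingers on for squeezing: clamp frame x 0, y -117, z 125 mm. With fingers that close along the clamp's y about it, an opening of 72 mm just touches the trigger at rest, and at 32 mm one finger meets the fixed grip just as the trigger ends its stroke.
- trigger: Black upright plate between grip and jaws, 26 mm wide (x), 10 thick, z 74 to 148 mm. Origin = clamp's origin at rest (plate at y -91 to -81). Slides 20 mm towards the grip (-y) against a spring of 2 to 3.6 N and drives the moving jaw with it, same distance and direction (stepless ratchet); springs back without the jaw. A squeeze also works against 3 N jaw friction and the pad's force.
- jaw: Moving steel jaw with its bar: plate 50 x 16 x 62 mm, top at z 93 mm, at the clamp's +y end. Its origin is on the clamp's y axis: 0 when open, at -v when closed by v (at most 112 mm; starts 0 to 25 mm closed). A 3 N friction brake holds it when the trigger is let go, so it keeps only about 3 N of pressure by itself: more stays on only while the trigger is squeezed.
- pad (a joint): Compression of the sprung rubber-faced pad of the moving jaw (pad 44 x 44 mm, 7 mm thick, on a plunger towards the foot), in m: 0 = free, 0.020 = pressed right in. Pad force = 1.8 N + 0.6 N per mm.
- pad_face (a point): Centre of the pad's face that meets the foot, 60 mm above the bench; in the clamp frame at y = 118 mm - v + compression.
- anvil: Fixed jaw: steel plate 56 x 14 x 62 mm, its face to the foot at y = -10 mm of the clamp frame, top at z = 92 mm. Origin coincides with the clamp's.
- foot: Glued cupboard foot, a two-layer wooden block with a glue line, 60 (x) x 40 (y, along the bar) x 50 mm, about 0.1 kg, loose on the board between the jaws, up to 8 mm short of the fixed jaw. Origin at the centre of its underside.
- glue: White glue bottle on the board between foot and pad: round, 32 mm in diameter, 95 mm high with narrower neck and cap (full width up to about 57 mm), about 0.1 kg. Origin at the centre of its underside. Fingers fit on its two sides across the bar (along the clamp's x).
- mat: Round cork mat fixed on the bench, 90 mm in diameter, 4 mm thick. Origin at the centre of its underside.
- tape: Bystander: roll of paper tape lying flat, 90 mm across, 25 mm high.
- driver: Bystander: screwdriver lying beyond the clamp, under 40 mm high.
- mug: Bystander: white mug, 80 mm across, 90 mm high.
- brush: Bystander: brush lying beyond the mat, under 50 mm high.
- spare: Bystander: a second wooden foot, 60 x 40 x 50 mm, left of the mat.
- jar: Bystander: glass jar, 60 mm across and high, between the robot and the clamp.
- detergent: Bystander: tall bottle, 84 mm across, 210 mm high, on the right.
Mind the look-alikes: they are no part of the job. Of the things that look like the mat, the middle-sized one is meant. Of the things that look like the glue, the larger one is meant.

How it is judged:
On the way, in this order (a step that is already met when the one before it is completed fails the run):
1. the glue bottle stands upright on the cork mat, let go (horizontal distance between glue and mat below 0.03 m and height (world z) of glue below 0.01 m and angle between glue's own z axis and vertical below 0.1 rad and contact force between the fingers and glue below 0.2 N and linear speed of glue below 0.02 m/s), for 0.2 s.
2. the moving jaw's pad touches the foot (contact force between jaw and foot above 0.5 N), for 0.1 s.
At the end, for the whole second after the job is handed in: Still holding: robot pushes the trigger with over 3 N; the pad presses the foot with 4 to 14 N (4 to 16.5 mm of 20 in); the foot lies flat and bears on the fixed jaw with over 3 N. The bottle stands untouched and upright on the mat, axis within 30 mm of its centre (horizontal distance between glue and mat below 0.03 m and height (world z) of glue below 0.01 m and angle between each of glue, foot's own z axis and vertical below 0.1 rad and contact force between the fingers and glue below 0.2 N and contact force between jaw and foot between 4 and 14 N and contact force between anvil and foot above 3 N and value of joint pad between 0.004 and 0.0165 m and contact force between any of the fingers, the arm and trigger above 3 N and height (world z) of foot below 0.036 m); the arm keeps its last pose, push and grip.
It fails at once if the foot is crushed: pad force above 17 N (pad pressed right in) (contact force between jaw and foot above 17 N).
It fails at once if the jaw is driven into the glue bottle (contact force between jaw and glue above 6 N).
It fails at once if the jaw or the foot is pushed by hand (contact force between any of the fingers, the arm and jaw above 4 N or contact force between any of the fingers, the arm and foot above 4 N).
It fails at once if a bystander is moved by more than 30 mm (distance of any of tape, driver, mug, brush, spare, jar, detergent from where it was at the start of the episode above 0.03 m).
It also fails if it takes over 72 s, if anything falls off the work surface, if the arm or the gripper's body presses on something with over 40 N, if the wrist force passes 120 N, or if a joint passes its speed limit or range.

### The arm

A 6-joint arm with a two-finger parallel gripper is mounted at the origin on the work surface. World frame = base frame: x ahead of the robot, y to its left, z up, the work surface at z = 0. Lengths are in m, angles in rad, forces in N, time in s.
With the tool pointing down it reaches from about 0.275 to 1 m from the base axis. Payload 8.4 kg.
Tool frame: the origin (TCP) lies midway between the tips of the shut fingers; the grasp point (between the pads) lies 19 mm behind it; z points along the fingers, y is the line along which they close (so a half turn about z gives the same grasp; the last joint's range is limited). The gripper opens to 85 mm and grips with 20 to 120 N. Pads are 22 mm wide; open, the fingers measure 114 mm over their backs; the gripper's body (76 mm by 85 mm) begins 54 mm behind the grasp point. The pads swing forward as they close: fully open they stand 13 mm farther back than shut.
Start: joints at [-1.331, 0.353, 1.633, -0, 1.155, -0.002], TCP at [0.15, -0.607, 0.231] pointing down, gripper open.
Joint ranges: [-2.63, 2.63], [-0.92, 2.1], [0.06, 2.66], [-1.3, 4.44], [0, 2.69], [-3.02, 3.02]. Speed limits (rad/s): [2.22, 2.22, 2.79, 3.14, 3.14, 3.14].

### API

Orientations are given as a 3x3 rotation matrix whose columns are the frame's x, y, z axes.
In Python, from rig import bot, viewer, finish_job gives the robot as it stands.
- The arm moves only by the shell command python3 -m handwheel 'ROWS'. ROWS is JSON, a list of rows, each a list of 3 entries, a list of its own where there are three numbers: the shift along the tool's x, y, z in mm, then the turn, a rotation vector about the tool's x, y, z in rad, then the opening, from 0 (shut) to 1 (fully open). A call has 1 to 5 rows; each row is the pose to reach, as a shift and turn from the pose commanded when the call began, along the tool's axes at that moment; what a row does not reach only later rows make up. A row lasts 1/10 s, in which the tool goes at most 50 mm and 8.59 degrees, less where a joint would pass 70% of its speed; a pose out of reach is approached as far as the arm can. A call with a gripper value outside its range is refused whole. The fingers move at their own pace and stop on an object; the grip force is fixed at half the most. Time passes only in rows, so rows that repeat a pose let the fingers close. It gives the time, the measured TCP pose, the force, the opening and the grip force at its end, in the units of the state.
- bot.state(): the state, without advancing time (a new reading comes with each control period).
- viewer.read_camera(name): name is "side" or "top" or "wrist"; returns a dict with "frame" (400x640x3 uint8, blue, green, red), "K" (3x3 intrinsics, pixels), "R" (3x3) and "t" (3): a world point X has camera coordinates R X + t; the wrist camera has in their place "mount" (4x4, takes a point from camera to tool coordinates, whose origin is the TCP and whose axes are the flange's). Camera axes: x right, y down, z forward; pixel columns grow to the right and rows downward; lengths in m; the calibration is good to about 2 mm. The wrist camera is an equidistant fisheye: a pixel r from the principal point sees the ray r / f radians off the axis. A picture is of the moment at which its call begins: read the wrist's pose just before it. There is no depth.
- finish_job(): hands the job in; it is judged then, once.
Trained networks look in a picture, given as the dict that the camera call returned (one of the last four; its "shot" number tells which), for a name from the list of things; names that differ only in an ending like _2 or _b are one class to them, and where a whole thing is asked for, a point or a joint stands for the part that bears it (a point fixed in the world has none). Each returns a list of dicts, best first, with "p" (0 to 1); they miss things now and then, are a little off and sometimes report something else, mostly with a low value. They report only what shows in the picture. A call takes as long as a camera call. They do not tell look-alikes from the thing itself.
- viewer.look_for(thing, picture): "bbox" ([centre column, centre row, width, height] in pixels, round what is visible of it).
The state is a dict: "time_s": time; "joint_pos": joint angles; "dq": joint speeds; "joint_efforts": joint torques, N m; "eef_pos": TCP position; "tcp_rot": TCP orientation; "force": force on the tool from outside, world axes, zero at the start; "moment": the same for the moment, N m; "grip_width": finger opening in m; "gripper_force": force on a finger pad.
Only numpy, scipy, OpenCV 4.12 (cv2) and the standard library are available. Lean on these libraries where they do the work, as an engineer would, in place of code of your own. Each camera call takes 0.05 s, during which the arm holds its last target. There are 200 camera calls.

## Working session

There is one attempt and no reset: what is moved stays moved. The work goes in short steps, Python scripts to look and compute and a shell command to move; the robot and the scene stay as the last step left them, time stands still between calls to the robot, and variables do not carry over. Pictures are saved under pics/ and viewed, at most 14 in all, crops included, and the job is handed in when it is done.

```bash
mkdir -p pics; cat > h.py <<'E'
import numpy as np, cv2
from rig import bot, viewer, finish_job
def ray(c,u,v):
    "world ray (origin, dir) for side/top"
    d=np.linalg.inv(c["K"])@[u,v,1]; R=np.array(c["R"]); return -R.T@np.array(c["t"]), R.T@d
def onz(c,u,v,z):
    o,d=ray(c,u,v); return o+d*(z-o[2])/d[2]
def proj(c,X):
    p=np.array(c["K"])@(np.array(c["R"])@np.array(X)+np.array(c["t"])); return p[:2]/p[2]
E
python3 - <<'E'
from h import *
s=bot.state(); print(s["time_s"],s["eef_pos"],np.round(s["tcp_rot"],3),s["grip_width"])
for n in ["top","side"]:
    c=viewer.read_camera(n); cv2.imwrite(f"pics/{n}0.png",c["frame"]); print(n,np.round(ray(c,320,200),2))
    for t in ["clamp","trigger","jaw","anvil","foot","glue","mat","tape","mug","jar","detergent","spare"]:
        print(t,[(np.round(b["bbox"]).astype(int).tolist(),round(b["p"],2)) for b in viewer.look_for(t,c)[:4]])
E
```

```text
0.0 [ 0.149522   -0.60637     0.23055836] [[ 0.971  0.239 -0.   ]
 [ 0.239 -0.971  0.001]
 [-0.    -0.001 -1.   ]] 0.08534479697161382
top [[ 0.35 -0.02  1.18]
 [ 0.21 -0.   -0.98]]
clamp [([309, 216, 110, 48], 0.91), ([316, 145, 19, 56], 0.18)]
trigger [([344, 206, 4, 12], 0.65)]
jaw [([487, 229, 58, 36], 0.71), ([276, 215, 48, 23], 0.63), ([291, 215, 14, 14], 0.41)]
anvil [([318, 210, 11, 25], 0.48)]
foot [([308, 212, 17, 29], 0.83), ([307, 212, 114, 42], 0.67), ([192, 146, 49, 45], 0.55)]
glue [([290, 214, 8, 14], 0.64), ([287, 256, 8, 11], 0.39)]
mat [([184, 260, 43, 45], 0.88), ([204, 213, 29, 36], 0.86), ([217, 175, 18, 22], 0.56)]
tape [([441, 280, 31, 33], 0.96)]
mug [([439, 180, 49, 33], 0.81), ([307, 217, 114, 44], 0.3)]
jar [([376, 294, 25, 23], 0.93), ([439, 180, 49, 31], 0.42)]
detergent [([486, 228, 59, 38], 0.69), ([292, 214, 10, 15], 0.5)]
spare [([159, 176, 31, 26], 0.61)]
side [[ 0.48  0.7   0.96]
 [ 0.08 -0.64 -0.77]]
clamp [([329, 217, 50, 127], 0.72), ([295, 126, 29, 36], 0.41)]
trigger [([325, 180, 12, 17], 0.67), ([329, 219, 48, 133], 0.53)]
jaw [([334, 250, 18, 25], 0.9), ([327, 334, 38, 42], 0.19)]
anvil [([326, 203, 21, 7], 0.67)]
foot [([327, 214, 21, 23], 0.83), ([333, 251, 20, 26], 0.46)]
glue [([371, 239, 8, 16], 0.51)]
mat [([387, 351, 51, 56], 0.69), ([279, 321, 25, 27], 0.63), ([327, 332, 37, 41], 0.59)]
tape [([294, 126, 29, 35], 0.68), ([377, 136, 24, 16], 0.55)]
mug [([294, 125, 31, 34], 0.63)]
jar [([395, 169, 18, 25], 0.75), ([239, 355, 64, 68], 0.16)]
detergent [([338, 94, 26, 60], 0.87), ([332, 242, 19, 6], 0.75)]
spare [([394, 169, 18, 23], 0.21)]
```

View pics/top0.png

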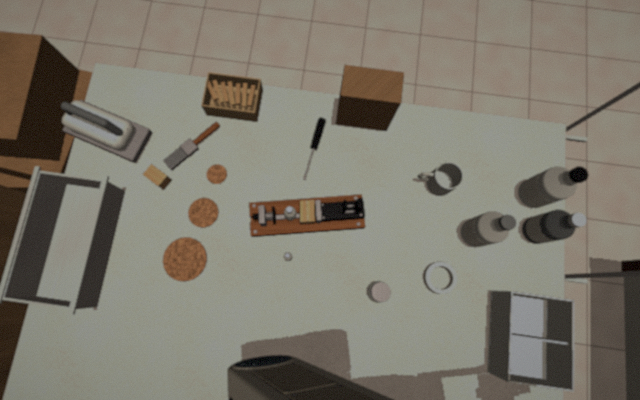

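View pics/side0.png

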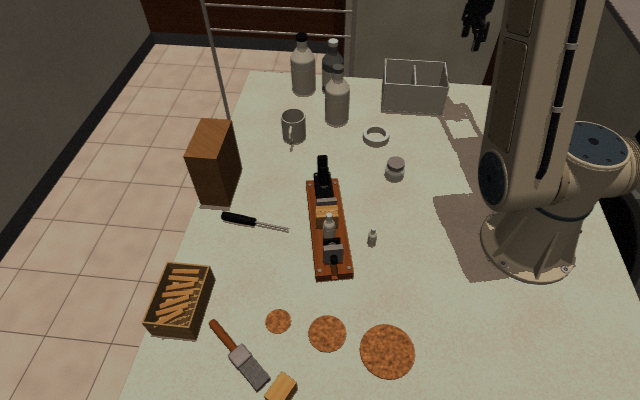

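The top view shows the clamp on its board at about (307,216), with the grip to the right and the jaws to the left, so clamp y is roughly world +y. Two things could be the glue: one in the jaws at (291,213), and a small one at (287,256). Three could be the mat: small (217,174), middle (204,212) and large (184,260). I take the bottle in the jaws, which is the larger, and the middle mat. I'll measure their sizes and confirm in a crop.

```bash
cat >> h.py <<'E'
def tri(rays):
    A=0;b=0
    for o,d in rays:
        d=d/np.linalg.norm(d); P=np.eye(3)-np.outer(d,d); A=A+P; b=b+P@o
    return np.linalg.solve(A,b)
E
python3 - <<'E'
from h import *
t=viewer.read_camera("top"); s=viewer.read_camera("side")
for n,(a,b) in dict(mats=((217,175),(278,321)),matm=((204,212.5),(327,333)),matl=((184,260),(387,351))).items():
    print(n,tri([ray(t,*a),ray(s,*b)]).round(3))
for u,v,w in ((217,175,20),(204,212.5,29),(184,260,43)): print("diam",np.linalg.norm(onz(t,u-w/2,v,.004)-onz(t,u+w/2,v,.004)).round(3))
for c,box in ((t,(235,185,380,245)),(s,(295,165,365,290))):
    f=c["frame"]; x0,y0,x1,y1=box; h=cv2.cvtColor(f,cv2.COLOR_BGR2HSV)[y0:y1,x0:x1]
    m=((h[...,1]>110)&((h[...,0]<20)|(h[...,0]>170))).astype(np.uint8)
    m=cv2.morphologyEx(m,cv2.MORPH_CLOSE,np.ones((9,9)))
    cn=max(cv2.findContours(m,0,2)[0],key=cv2.contourArea)
    q=cv2.approxPolyDP(cv2.convexHull(cn),6,True).reshape(-1,2)+[x0,y0]
    print(q.tolist(),[onz(c,*map(float,p),.03).round(3).tolist() for p in q])
for z in (.03,.0775,.125): print(z,onz(t,291,213,z).round(3))
a=cv2.resize(t["frame"][140:300,160:400],None,fx=3,fy=3,interpolation=2); cv2.imwrite("pics/crop.png",a)
E
```

```text
mats [ 0.637  0.291 -0.003]
matm [ 0.517  0.308 -0.002]
matl [0.374 0.337 0.002]
diam 0.06
diam 0.085
diam 0.124
[[360, 195], [363, 227], [251, 234], [251, 203]] [[0.628, -0.141, 0.03], [0.536, -0.16, 0.03], [0.472, 0.154, 0.03], [0.56, 0.169, 0.03]]
[[327, 165], [338, 183], [353, 272], [316, 281], [306, 181]] [[0.571, -0.217, 0.03], [0.53, -0.145, 0.03], [0.465, 0.155, 0.03], [0.556, 0.191, 0.03], [0.628, -0.143, 0.03]]
0.03 [0.548 0.05  0.03 ]
0.0775 [0.539 0.047 0.077]
0.125 [0.531 0.044 0.125]
```

View pics/crop.png

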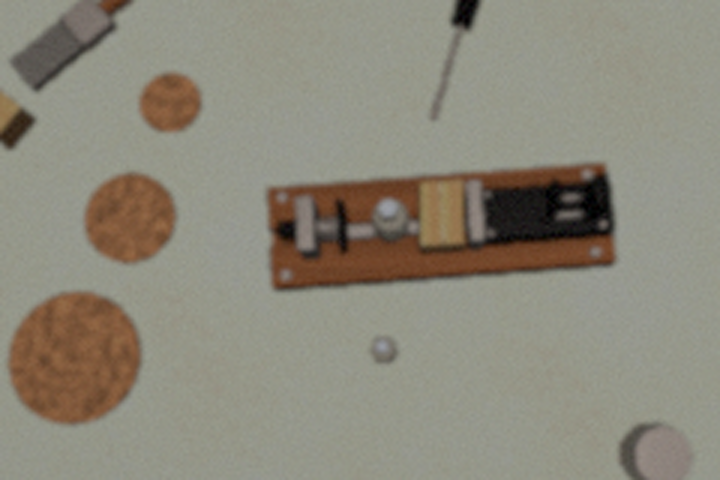

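Confirmed: the glue is the larger bottle in the jaws (crop 389,214). The mat is the middle one (crop 130,217), about 85–90 mm across. I'm moving above the glue and turning the fingers across the bar.

```bash
H="python3 -m handwheel"
$H '[[[134,-136,-13],[0,0,0],1],[[134,-136,-13],[0,0,0],1],[[134,-136,-13],[0,0,0],1],[[134,-136,-13],[0,0,0],1]]'
$H '[[[134,-136,-13],[0,0,0],1],[[134,-136,-13],[0,0,0],1],[[134,-136,-13],[0,0,0],1],[[134,-136,-13],[0,0,0],1]]'
$H '[[[134,-136,-13],[0,0,-0.5],1],[[134,-136,-13],[0,0,-0.5],1],[[134,-136,-13],[0,0,-0.5],1],[[134,-136,-13],[0,0,-0.5],1]]'
$H '[[[184,-55,-13],[0,0,-0.52],1],[[184,-55,-13],[0,0,-0.52],1],[[184,-55,-13],[0,0,-0.52],1],[[184,-55,-13],[0,0,-0.52],1]]'
$H '[[[0,0,0],[0,0,-0.52],1],[[0,0,0],[0,0,-0.52],1],[[0,0,0],[0,0,-0.52],1],[[0,0,0],[0,0,-0.52],1],[[0,0,0],[0,0,-0.52],1]]'
python3 - <<'E'
from h import *
s=bot.state(); print(s["time_s"],s["eef_pos"],np.round(s["tcp_rot"],3),np.round(s["joint_pos"],2))
c=viewer.read_camera("wrist"); cv2.imwrite("pics/w1.png",c["frame"]); print(c["K"],np.round(c["mount"],3))
for t in ["glue","foot","jaw","pad","anvil","trigger","clamp","mat"]:
    print(t,[(np.round(b["bbox"]).astype(int).tolist(),round(b["p"],2)) for b in viewer.look_for(t,c)[:3]])
E
```

```text
time_s: 1.8
eef_pos: [0.2479, -0.4406, 0.2444]
tcp_rot: [[0.971, 0.239, 0.0], [0.239, -0.971, 0.0], [0.0, -0.0, -1.0]]
force: [0.7, -0.6, 0.1]
grip_width: 0.0856
gripper_force: 0.0
time_s: 2.2
eef_pos: [0.3455, -0.2765, 0.2577]
tcp_rot: [[0.971, 0.24, 0.001], [0.24, -0.971, -0.0], [0.001, 0.0, -1.0]]
force: [0.5, -1.5, 0.8]
grip_width: 0.0856
gripper_force: 0.0
time_s: 2.6
eef_pos: [0.4433, -0.1121, 0.2709]
tcp_rot: [[0.733, 0.68, 0.001], [0.68, -0.733, -0.0], [0.001, 0.001, -1.0]]
force: [0.7, -0.7, -1.2]
grip_width: 0.0857
gripper_force: 0.0
time_s: 3.0
eef_pos: [0.5418, 0.0529, 0.2837]
tcp_rot: [[0.298, 0.955, 0.001], [0.955, -0.298, 0.0], [0.0, 0.001, -1.0]]
force: [0.7, -1.1, 0.5]
grip_width: 0.085
gripper_force: 0.0
time_s: 3.5
eef_pos: [0.5408, 0.0505, 0.2833]
tcp_rot: [[-0.21, 0.978, 0.0], [0.978, 0.21, -0.0], [-0.0, 0.0, -1.0]]
force: [0.3, 0.9, 0.2]
grip_width: 0.0851
gripper_force: 0.0
3.5 [0.54077304 0.05050004 0.28332338] [[-0.21   0.978  0.   ]
 [ 0.978  0.21  -0.   ]
 [-0.     0.    -1.   ]] [ 0.09  0.18  1.75 -0.    1.21 -0.12]
[[309.70691629   0.         319.48214497]
 [  0.         309.70691629 197.66457719]
 [  0.           0.           1.        ]] [[ 0.001 -0.95  -0.312  0.081]
 [ 1.     0.001  0.001  0.001]
 [-0.    -0.312  0.95  -0.143]
 [ 0.     0.     0.     1.   ]]
glue [([321, 167, 26, 40], 0.86), ([230, 151, 28, 20], 0.69), ([319, 294, 23, 46], 0.49)]
foot [([323, 200, 52, 47], 0.61)]
jaw [([318, 111, 50, 76], 0.67)]
pad [([318, 121, 37, 25], 0.87)]
anvil [([318, 231, 44, 15], 0.96), ([322, 204, 53, 51], 0.47)]
trigger [([318, 291, 26, 46], 0.57)]
clamp [([319, 203, 81, 277], 0.81), ([508, 20, 32, 39], 0.34)]
mat [([425, 15, 41, 30], 0.59), ([319, 204, 82, 274], 0.38)]
```

View pics/w1.png

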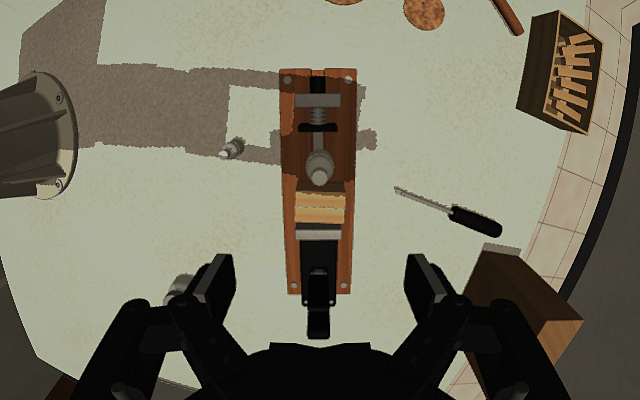

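The wrist view shows the bottle at (320,168), with its cap top at (320,177). The pad is at (318,127), the foot's top spans rows 192–222, the anvil is at row 235 and the board corner screws are visible. I'm unprojecting these.

```bash
cat >> h.py <<'E'
def wray(c,s,u,v):
    K=np.array(c["K"]); x=(u-K[0,2])/K[0,0]; y=(v-K[1,2])/K[1,1]; r=np.hypot(x,y)+1e-12
    d=np.array([x/r*np.sin(r),y/r*np.sin(r),np.cos(r)]); M=np.array(c["mount"]); R=np.array(s["tcp_rot"])
    return np.array(s["eef_pos"])+R@M[:3,3], R@M[:3,:3]@d
def wz(c,s,u,v,z):
    o,d=wray(c,s,u,v); return o+d*(z-o[2])/d[2]
E
python3 - <<'E'
from h import *
s=bot.state(); c=viewer.read_camera("wrist"); t=viewer.read_camera("top"); sd=viewer.read_camera("side")
S=[wz(c,s,u,v,.03) for u,v in ((287,80),(348,79),(291,287),(347,285))]
print(np.round(S,4)); m=np.mean(S,0); yd=(S[0]+S[1]-S[2]-S[3]); yd/=np.linalg.norm(yd); xd=np.array([yd[1],-yd[0],0])
o=m-.015*yd; print("origin",o,"yd",yd)
cl=lambda p:np.round([(p-o)@xd*1e3,(p-o)@yd*1e3],1)
for n,u,v,z in (("cap",320,177,.125),("footfar",321,193,.08),("footnear",321,222,.08),("anvface",319,230,.092),("anvback",319,239,.092),("jawtop1",318,95,.093),("jawtop2",318,107,.093),("padtop",318,125,.082),("grip",318,270,.15),("mid matN",424,12,.004)):
    p=wz(c,s,u,v,z); print(n,p.round(4),cl(p))
b=viewer.look_for("glue",t);g=viewer.look_for("glue",sd);print([x["bbox"] for x in b[:2]],[x["bbox"] for x in g[:2]])
# bottle centre by triangulating the cap: top, wrist, side
print("cap tri", tri([wray(c,s,320,177),ray(t,289.5,211)]), tri([wray(c,s,320,177),ray(sd,329,217)]))
print("mat tri", tri([wray(c,s,424,12),ray(t,203.5,212.5),ray(sd,327,333)]))
E
```

```text
[[ 0.4794  0.1456  0.03  ]
 [ 0.554   0.1628  0.03  ]
 [ 0.5395 -0.1485  0.03  ]
 [ 0.6228 -0.1267  0.03  ]]
origin [ 0.55217193 -0.00636646  0.03      ] yd [-0.21560534  0.97648059  0.        ]
cap [0.5413 0.0541 0.125 ] [ 2.4 61.4]
footfar [0.549  0.0242 0.08  ] [ 3.5 30.6]
footnear [ 0.5568 -0.0117  0.08  ] [ 3.4 -6.2]
anvface [ 0.5555 -0.0173  0.092 ] [  0.9 -11.4]
anvback [ 0.558  -0.0288  0.092 ] [  0.9 -23.2]
jawtop1 [0.5221 0.1336 0.093 ] [  0.8 143.2]
jawtop2 [0.5248 0.121  0.093 ] [  0.7 130.3]
padtop [0.529  0.1011 0.082 ] [  0.5 110. ]
grip [ 0.5587 -0.0367  0.15  ] [ -0.2 -31.1]
mid matN [0.6385 0.2893 0.004 ] [148.1 270.1]
[[274.6, 214.6, 48.1, 23.6]] [[328.1, 225.2, 9.9, 24.7], [370.9, 237.4, 3.0, 22.9]]
cap tri [0.54110697 0.04947033 0.10415914] [0.53993614 0.05164202 0.11518352]
mat tri [0.55329336 0.29819965 0.02427918]
```

```bash
H="python3 -m handwheel"
$H '[[[3,1,50],[0,0,0],1],[[3,1,100],[0,0,0],1],[[3,1,150],[0,0,0],1],[[3,1,190],[0,0,0],1],[[3,1,205],[0,0,0],1]]'
$H '[[[0,0,10],[0,0,0],1],[[0,0,21],[0,0,0],1],[[0,0,21],[0,0,0],1]]'
python3 - <<'E'
from h import *
s=bot.state(); print(s["time_s"],s["eef_pos"],s["force"])
c=viewer.read_camera("wrist"); cv2.imwrite("pics/w2.png",c["frame"])
E
```

```text
time_s: 4.7
eef_pos: [0.5385, 0.0533, 0.0743]
tcp_rot: [[-0.209, 0.978, -0.006], [0.978, 0.209, -0.001], [0.001, -0.006, -1.0]]
force: [-0.5, 0.2, 0.6]
grip_width: 0.0854
gripper_force: 0.0
time_s: 5.0
eef_pos: [0.541, 0.0536, 0.0567]
tcp_rot: [[-0.209, 0.978, -0.001], [0.978, 0.209, -0.0], [0.0, -0.001, -1.0]]
force: [0.5, 0.7, 1.1]
grip_width: 0.0849
gripper_force: 0.0
5.0 [0.54098511 0.05358124 0.05674606] [0.46651014 0.70327288 1.12567787]
```

View pics/w2.png

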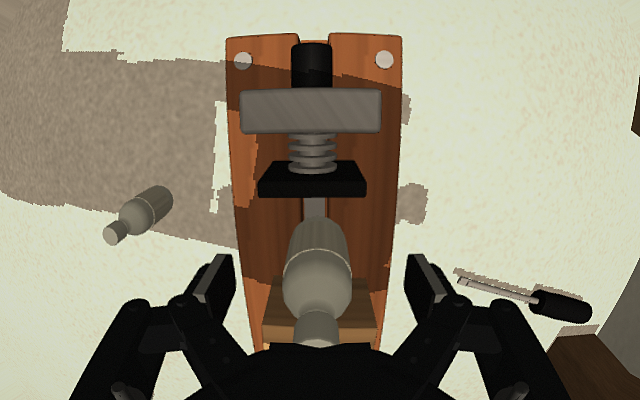

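The bottle (318,280) is centred between the fingers (220 and 418). I'm closing and lifting.

```bash
H="python3 -m handwheel"
$H '[[[0,0,0],[0,0,0],0.2],[[0,0,0],[0,0,0],0.2],[[0,0,0],[0,0,0],0.2],[[0,0,0],[0,0,0],0.2],[[0,0,0],[0,0,0],0.2]]'
$H '[[[0,0,0],[0,0,0],0.2],[[0,0,-10],[0,0,0],0.2],[[0,0,-40],[0,0,0],0.2],[[0,0,-80],[0,0,0],0.2],[[0,0,-110],[0,0,0],0.2]]'
$H '[[[0,0,-20],[0,0,0],0.2],[[0,0,-20],[0,0,0],0.2]]'
python3 - <<'E'
from h import *
s=bot.state(); d=np.array([.517,.308,.1867])-s["eef_pos"]; print(np.array(s["tcp_rot"]).T@d*1e3)
t=viewer.read_camera("top"); w=viewer.read_camera("side")
for c in (t,w): print([np.round(b["bbox"],1) for b in viewer.look_for("glue",c)[:3]],[np.round(b["bbox"],1).tolist() for b in viewer.look_for("mat",c)[:3]])
E
```

```text
time_s: 5.55
eef_pos: [0.5414, 0.0536, 0.058]
tcp_rot: [[-0.209, 0.978, 0.001], [0.978, 0.209, 0.0], [-0.0, 0.001, -1.0]]
force: [-1.1, -0.5, 6.6]
grip_width: 0.0303
gripper_force: 58.6
time_s: 6.05
eef_pos: [0.5414, 0.0536, 0.1698]
tcp_rot: [[-0.209, 0.978, 0.001], [0.978, 0.209, 0.0], [-0.0, 0.001, -1.0]]
force: [0.5, 0.3, -1.4]
grip_width: 0.0306
gripper_force: 59.3
time_s: 6.25
eef_pos: [0.543, 0.0538, 0.1908]
tcp_rot: [[-0.209, 0.978, 0.006], [0.978, 0.209, 0.001], [-0.001, 0.006, -1.0]]
force: [-0.2, -0.9, -0.8]
grip_width: 0.0302
gripper_force: 59.3
[254.04205631  27.82005412   4.11127013]
[] [[218.7, 174.6, 20.2, 20.6], [203.9, 213.7, 31.5, 34.2], [182.8, 259.7, 39.3, 45.2]]
[array([372. , 238.4,   9.4,  17.8]), array([327. , 195.1,   8.3,  23.7])] [[280.7, 322.4, 22.8, 24.2], [387.1, 352.6, 51.0, 53.0], [326.9, 334.4, 39.5, 39.9]]
```

Held at 30 mm opening. I'm carrying it to the mat.

```bash
H="python3 -m handwheel"
$H '[[[50,5,0],[0,0,0],0.2],[[98,10,0],[0,0,0],0.2],[[146,15,0],[0,0,0],0.2],[[195,20,0],[0,0,0],0.2],[[230,25,0],[0,0,0],0.2]]'
$H '[[[24,3,0],[0,0,0],0.2],[[24,3,0],[0,0,0],0.2],[[24,3,0],[0,0,0],0.2]]'
python3 - <<'E'
from h import *
s=bot.state(); c=viewer.read_camera("wrist"); cv2.imwrite("pics/w3.png",c["frame"]); print(s["eef_pos"])
for n in ("mat","glue"): print(n,[(np.round(b["bbox"],1).tolist(),round(b["p"],2),wz(c,s,*b["bbox"][:2],.004).round(4)) for b in viewer.look_for(n,c)[:3]])
E
```

```text
time_s: 7.05
eef_pos: [0.5163, 0.2863, 0.1862]
tcp_rot: [[-0.21, 0.978, -0.001], [0.978, 0.21, -0.0], [0.0, -0.001, -1.0]]
force: [0.4, -0.2, -1.1]
grip_width: 0.0307
gripper_force: 59.3
time_s: 7.35
eef_pos: [0.5146, 0.3078, 0.1861]
tcp_rot: [[-0.211, 0.978, -0.002], [0.978, 0.211, -0.001], [-0.001, -0.002, -1.0]]
force: [-0.5, -1.0, -1.2]
grip_width: 0.0304
gripper_force: 59.3
[0.51464946 0.3077651  0.18613632]
mat [([418.8, 205.2, 49.2, 48.6], 0.91, array([0.6345, 0.2976, 0.004 ])), ([207.8, 124.2, 103.7, 111.7], 0.82, array([0.3841, 0.3386, 0.004 ])), ([322.1, 168.4, 81.9, 75.5], 0.79, array([0.5164, 0.3151, 0.004 ]))]
glue [([319.8, 280.9, 70.7, 135.9], 0.73, array([0.5442, 0.1757, 0.004 ]))]
```

View pics/w3.png

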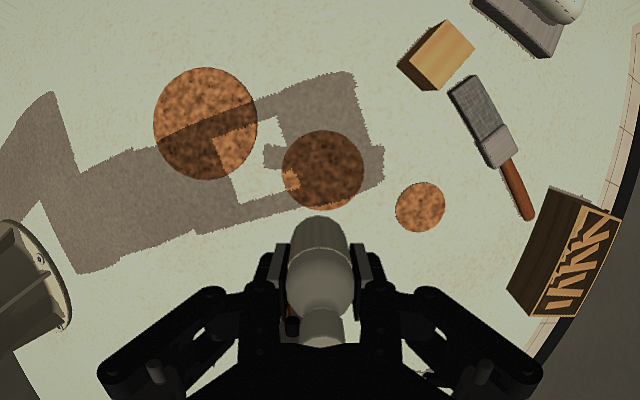

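The middle mat (323,169) lies right under the bottle; wrist and fixed cameras agree within 7 mm. I'm lowering.

```bash
H="python3 -m handwheel"
$H '[[[4,1,45],[0,0,0],0.2],[[4,1,90],[0,0,0],0.2],[[4,1,125],[0,0,0],0.2],[[4,1,145],[0,0,0],0.2],[[4,1,149],[0,0,0],0.2]]'
$H '[[[0,0,1],[0,0,0],0.2],[[0,0,2],[0,0,0],0.2],[[0,0,3],[0,0,0],0.2],[[0,0,3],[0,0,0],0.2],[[0,0,3],[0,0,0],0.2]]'
```

```text
time_s: 8.0
eef_pos: [0.514, 0.3098, 0.0357]
tcp_rot: [[-0.208, 0.978, -0.004], [0.978, 0.208, -0.003], [-0.002, -0.004, -1.0]]
force: [-0.2, -0.2, -1.0]
grip_width: 0.0298
gripper_force: 59.4
time_s: 8.5
eef_pos: [0.5158, 0.3122, 0.036]
tcp_rot: [[-0.209, 0.978, 0.001], [0.978, 0.209, 0.001], [0.0, 0.001, -1.0]]
force: [-0.0, -0.1, -1.6]
grip_width: 0.0306
gripper_force: 59.4
```

```bash
H="python3 -m handwheel"
$H '[[[0,0,1.5],[0,0,0],0.2],[[0,0,3],[0,0,0],0.2],[[0,0,3],[0,0,0],0.2],[[0,0,3],[0,0,0],0.2]]'
$H '[[[0,0,1],[0,0,0],0.2],[[0,0,1],[0,0,0],0.2],[[0,0,1],[0,0,0],0.2]]'
```

```text
time_s: 8.9
eef_pos: [0.5154, 0.3119, 0.0322]
tcp_rot: [[-0.209, 0.978, -0.0], [0.978, 0.209, -0.0], [-0.0, -0.0, -1.0]]
force: [-0.3, 0.1, -1.1]
grip_width: 0.0307
gripper_force: 59.4
time_s: 9.2
eef_pos: [0.5154, 0.312, 0.032]
tcp_rot: [[-0.209, 0.978, -0.0], [0.978, 0.209, 0.0], [0.0, -0.0, -1.0]]
force: [-3.1, -2.3, 8.6]
grip_width: 0.0302
gripper_force: 60.5
```

Contact at 8.6 N; releasing, then rising.

```bash
H="python3 -m handwheel"
$H '[[[0,0,-0.5],[0,0,0],0.6],[[0,0,-0.5],[0,0,0],1],[[0,0,-0.5],[0,0,0],1],[[0,0,-0.5],[0,0,0],1],[[0,0,-0.5],[0,0,0],1]]'
$H '[[[0,0,-10],[0,0,0],1],[[0,0,-40],[0,0,0],1],[[0,0,-90],[0,0,0],1],[[0,0,-140],[0,0,0],1],[[0,0,-190],[0,0,0],1]]'
python3 - <<'E'
from h import *
s=bot.state(); c=viewer.read_camera("wrist"); t=viewer.read_camera("top"); d=viewer.read_camera("side"); print(s["eef_pos"],s["time_s"])
a=np.hstack([cv2.resize(d["frame"][270:400,230:430],(400,260),interpolation=2),cv2.resize(t["frame"][150:280,140:340],(400,260),interpolation=2)])
cv2.imwrite("pics/p4.png",np.vstack([a,cv2.resize(c["frame"],(480,300),interpolation=3).__class__(0) if 0 else cv2.copyMakeBorder(cv2.resize(c["frame"],(480,300)),0,0,0,320,0)]))
# world->tool shift to hover above the grip point, fingers along clamp y
yd=np.array([-.213,.977,0]); xd=np.array([.977,.213,0]); o=np.array([.5528,-.0079,0])
g=o-.117*yd; print("grip",g)
for n,cc in (("top",t),("side",d)):
    for k in ("trigger","anvil","jaw"): print(n,k,[np.round(b["bbox"],1).tolist() for b in viewer.look_for(k,cc)[:2]])
    for q in ((0,-125,150),(0,-86,148),(0,-17,92)): print(q,proj(cc,o+xd*q[0]/1e3+yd*q[1]/1e3+[0,0,q[2]/1e3]).round(1))
R=np.array(s["tcp_rot"]); print(R.T@(np.array([*g[:2],.24])-s["eef_pos"])*1e3)
E
```

```text
time_s: 9.7
eef_pos: [0.5154, 0.3119, 0.0317]
tcp_rot: [[-0.209, 0.978, -0.0], [0.978, 0.209, -0.0], [-0.0, -0.0, -1.0]]
force: [-0.7, 0.1, -0.3]
grip_width: 0.0855
gripper_force: 0.0
time_s: 10.2
eef_pos: [0.5151, 0.3117, 0.2245]
tcp_rot: [[-0.209, 0.978, 0.0], [0.978, 0.209, 0.0], [0.0, 0.0, -1.0]]
force: [1.4, 0.6, -0.0]
grip_width: 0.0854
gripper_force: 0.0
[0.51511624 0.311698   0.22445615] 10.2
grip [ 0.577721 -0.122209  0.      ]
top trigger [[341.8, 206.1, 1.0, 8.7], [195.6, 142.8, 45.0, 41.5]]
top anvil [[319.4, 210.2, 8.9, 22.5], [343.3, 205.6, 1.0, 10.6]]
top jaw [[277.3, 214.9, 48.2, 21.6]]
(0, -125, 150) [359.6 202.4]
(0, -86, 148) [344.6 203.7]
(0, -17, 92) [317.6 209.6]
side trigger [[326.1, 324.6, 11.1, 22.1]]
side anvil [[281.2, 386.6, 29.9, 24.5]]
side jaw []
(0, -125, 150) [321.  156.6]
(0, -86, 148) [322.4 167.1]
(0, -17, 92) [325.1 199.5]
[-437.39506433  -29.65646064  -15.56599718]
```

View pics/p4.png

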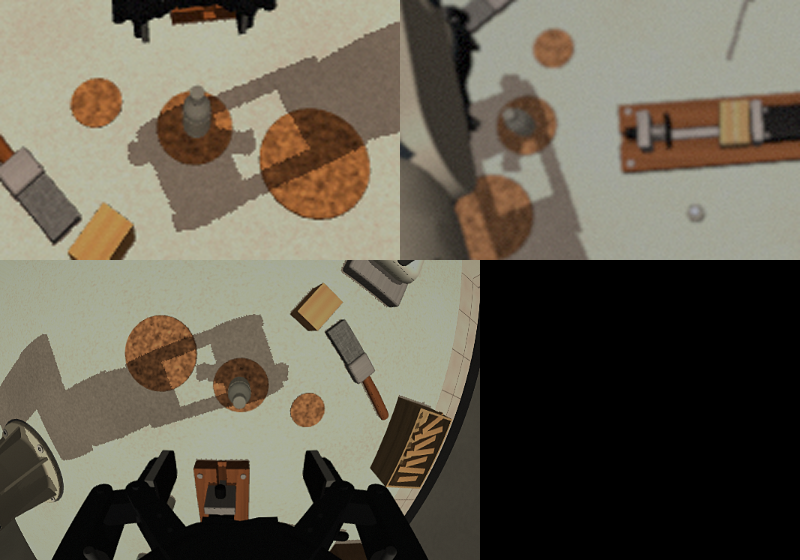

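The bottle stands upright and centred on the middle mat in both fixed views. I'm now going over the grip point with the fingers along clamp y.

```bash
H="python3 -m handwheel"
$H '[[[-219,-15,-16],[0,0,0],1],[[-219,-15,-16],[0,0,0],1],[[-219,-15,-16],[0,0,0],1],[[-219,-15,-16],[0,0,0],1],[[-219,-15,-16],[0,0,0],1]]'
$H '[[[-218,-15,0],[0,0,0.6],1],[[-218,-15,0],[0,0,0.6],1],[[-218,-15,0],[0,0,0.6],1],[[-218,-15,0],[0,0,0.6],1],[[-218,-15,0],[0,0,0.6],1]]'
$H '[[[0,0,0],[0,0,0.7],1],[[0,0,0],[0,0,0.7],1],[[0,0,0],[0,0,0.7],1],[[0,0,0],[0,0,0.7],1],[[0,0,0],[0,0,0.7],1]]'
$H '[[[0,0,0],[0,0,0.267],1],[[0,0,0],[0,0,0.267],1],[[0,0,0],[0,0,0.267],1],[[0,0,0],[0,0,0.267],1]]'
python3 - <<'E'
from h import *
s=bot.state(); c=viewer.read_camera("wrist"); cv2.imwrite("pics/w5.png",c["frame"]); d=viewer.read_camera("side")
for n in ("trigger","clamp","anvil","jaw","pad"):print(n,[np.round(b["bbox"],1).tolist() for b in viewer.look_for(n,c)[:2]],[np.round(b["bbox"],1).tolist() for b in viewer.look_for(n,d)[:2]])
E
```

```text
time_s: 11.15
eef_pos: [0.5464, 0.0909, 0.237]
tcp_rot: [[-0.207, 0.978, -0.002], [0.978, 0.207, -0.001], [-0.001, -0.002, -1.0]]
force: [-0.3, -0.3, 1.1]
grip_width: 0.0852
gripper_force: 0.0
time_s: 11.65
eef_pos: [0.5774, -0.1256, 0.2366]
tcp_rot: [[0.386, 0.923, -0.002], [0.923, -0.386, -0.001], [-0.001, -0.001, -1.0]]
force: [0.4, 1.2, -0.3]
grip_width: 0.0854
gripper_force: 0.0
time_s: 12.15
eef_pos: [0.5772, -0.1211, 0.2367]
tcp_rot: [[0.888, 0.46, -0.002], [0.46, -0.888, 0.001], [-0.001, -0.002, -1.0]]
force: [0.4, 1.4, 0.3]
grip_width: 0.0854
gripper_force: 0.0
time_s: 12.55
eef_pos: [0.5773, -0.1213, 0.2371]
tcp_rot: [[0.976, 0.218, -0.001], [0.218, -0.976, 0.0], [-0.001, -0.001, -1.0]]
force: [-0.4, -0.1, 0.2]
grip_width: 0.0854
gripper_force: 0.0
trigger [[285.2, 192.9, 21.8, 46.9]] [[322.8, 178.9, 14.7, 18.3]]
clamp [[221.4, 173.9, 260.4, 95.9], [133.9, 181.2, 26.6, 43.8]] [[329.0, 218.2, 52.8, 128.4]]
anvil [[225.9, 179.1, 30.5, 60.1], [11.6, 97.8, 19.8, 36.3]] [[327.6, 203.8, 17.5, 6.4], [329.2, 220.5, 50.4, 128.0]]
jaw [[137.1, 181.4, 91.1, 53.6]] [[333.1, 244.6, 21.2, 35.3], [240.2, 354.5, 62.6, 66.3]]
pad [[132.8, 180.8, 27.4, 41.1]] [[332.6, 242.4, 17.5, 4.7], [330.0, 217.8, 51.7, 126.8]]
```

View pics/w5.png

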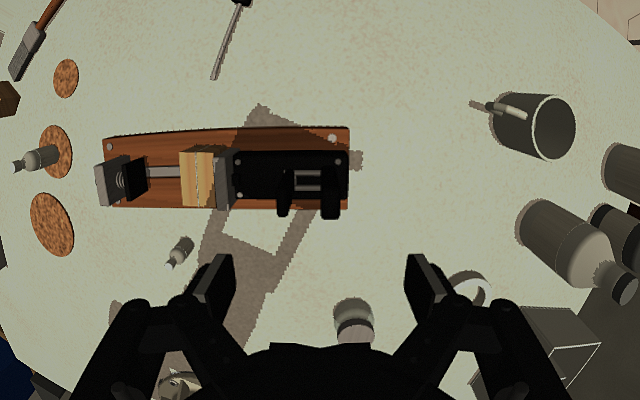

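The view shows the trigger's top end at about (284,213) and the grip's at about (331,216), between the open fingers (232 and 408). I'm refining the offset from these edges.

```bash
python3 - <<'E'
from h import *
s=bot.state(); c=viewer.read_camera("wrist"); g=cv2.cvtColor(c["frame"],6)
o=np.array([.5528,-.0079,0]); yd=np.array([-.213,.977,0]); xd=np.array([.977,.213,0])
for r in (212,214,216):
    k=np.diff((g[r,260:360]<60).astype(int)); print(r,[(i+261,int(v)) for i,v in enumerate(k) if v])
    for (i,z,yn) in [(a+261,.148 if a<40 else .15,0) for a,v in enumerate(k) if v]:
        p=wz(c,s,i-.5,r,z); print("   ",i,((p-o)@xd*1e3).round(1),((p-o)@yd*1e3).round(1))
print("tcp", (s["eef_pos"]-o)@xd*1e3,(s["eef_pos"]-o)@yd*1e3)
for n,u,v,z in (("anvil face",221,150,.092),("jaw back top",95,165,.093),("padtop",147,163,.082),("padtop2",147,199,.082)):
    p=wz(c,s,u,v,z); print(n,((p-o)@xd*1e3).round(1),((p-o)@yd*1e3).round(1))
cv2.imwrite("pics/w5c.png",cv2.resize(c["frame"][130:230,80:360],None,fx=2.8,fy=2.8,interpolation=2))
E
```

```text
212 [(277, 1), (288, -1), (320, 1), (339, -1)]
    277 -7.8 -81.3
    288 -7.7 -90.3
    320 -6.9 -116.1
    339 -6.9 -131.2
214 [(278, 1), (287, -1), (320, 1), (339, -1)]
    278 -9.5 -82.1
    287 -9.5 -89.4
    320 -8.6 -116.1
    339 -8.6 -131.3
216 [(279, 1), (286, -1), (321, 1), (339, -1)]
    279 -11.3 -82.8
    286 -11.2 -88.6
    321 -10.3 -116.9
    339 -10.3 -131.3
tcp 0.04087369388795781 -116.45831438705198
anvil face 34.7 -20.3
jaw back top 25.6 142.2
padtop 22.5 72.7
padtop2 -19.1 79.7
```

View pics/w5c.png

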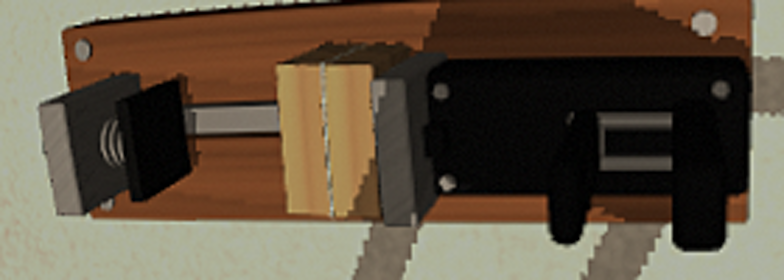

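The edges match the model within 1 mm: trigger −81 to −90, grip −116 to −131, TCP at y −116.5. The jaw is about 15 mm closed. I'm descending and making a first measured squeeze.

```bash
H="python3 -m handwheel"
$H '[[[0,0.5,45],[0,0,0],1],[[0,0.5,90],[0,0,0],1],[[0,0.5,125],[0,0,0],1],[[0,0.5,137],[0,0,0],1],[[0,0.5,137],[0,0,0],1]]'
$H '[[[0,0,0],[0,0,0],0.85],[[0,0,0],[0,0,0],0.85],[[0,0,0],[0,0,0],0.85]]'
$H '[[[0,0,0],[0,0,0],0.6],[[0,0,0],[0,0,0],0.6],[[0,0,0],[0,0,0],0.6],[[0,0,0],[0,0,0],0.6]]'
$H '[[[0,0,0],[0,0,0],0.42],[[0,0,0],[0,0,0],0.42],[[0,0,0],[0,0,0],0.42],[[0,0,0],[0,0,0],0.42]]'
cat > look.py <<'E'
from h import *
s=bot.state(); c=viewer.read_camera("wrist"); d=viewer.read_camera("side"); print(s["time_s"],s["eef_pos"].round(4),s["grip_width"],s["gripper_force"],s["force"].round(1))
for n in ("jaw","pad","foot"): print(n,[np.round(b["bbox"],1).tolist() for b in viewer.look_for(n,c)[:2]],[np.round(b["bbox"],1).tolist() for b in viewer.look_for(n,d)[:2]])
import sys
if len(sys.argv)>1: cv2.imwrite(f"pics/{sys.argv[1]}.png",np.vstack([c["frame"][:,:500][:270],cv2.resize(d["frame"][140:290,270:430],(500,469),interpolation=2)[:300]]))
E
python3 look.py s1
```

```text
time_s: 13.7
eef_pos: [0.5768, -0.122, 0.0994]
tcp_rot: [[0.977, 0.213, -0.003], [0.213, -0.977, 0.001], [-0.003, -0.001, -1.0]]
force: [-0.2, 0.1, 0.3]
grip_width: 0.0854
gripper_force: 0.0
time_s: 14.0
eef_pos: [0.5787, -0.122, 0.1025]
tcp_rot: [[0.977, 0.213, 0.003], [0.213, -0.977, -0.0], [0.002, 0.001, -1.0]]
force: [-0.1, 3.4, 1.2]
grip_width: 0.0727
gripper_force: 1.5
time_s: 14.4
eef_pos: [0.5784, -0.1216, 0.1022]
tcp_rot: [[0.977, 0.213, 0.002], [0.213, -0.977, 0.001], [0.002, -0.0, -1.0]]
force: [-1.0, 5.4, 4.9]
grip_width: 0.0511
gripper_force: 2.9
time_s: 14.8
eef_pos: [0.5784, -0.1214, 0.1022]
tcp_rot: [[0.977, 0.213, 0.002], [0.213, -0.977, 0.001], [0.002, -0.0, -1.0]]
force: [-0.8, 7.1, 5.1]
grip_width: 0.0361
gripper_force: 3.3
14.8 [ 0.5784 -0.1214  0.1022] 0.03606555244047252 3.2898936420679092 [-0.8  7.1  5.1]
jaw [[58.4, 224.0, 94.6, 77.3]] [[332.6, 243.4, 15.7, 26.0]]
pad [[73.8, 224.8, 43.1, 69.0], [168.4, 231.1, 53.9, 104.5]] [[331.5, 235.9, 17.3, 11.0]]
foot [[138.3, 225.5, 79.5, 105.2]] [[328.4, 215.3, 18.9, 21.5]]
```

View pics/s1.png

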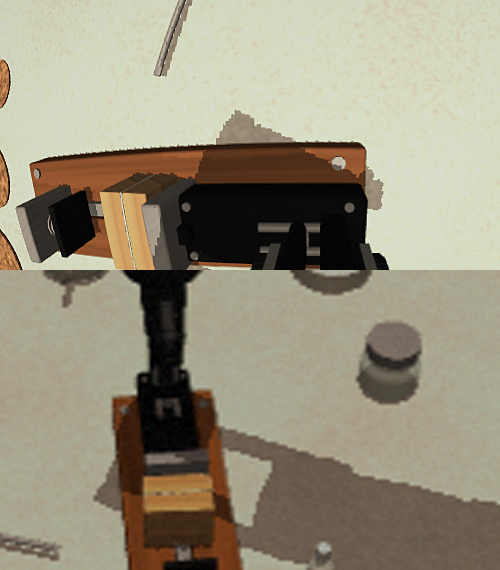

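The squeeze works: the trigger is driven about 18 mm and the jaw follows. Two more strokes.

```bash
H="python3 -m handwheel"
$H '[[[0,0,0],[0,0,0],0.9],[[0,0,0],[0,0,0],0.9],[[0,0,0],[0,0,0],0.9],[[0,0,0],[0,0,0],0.9],[[0,0,0],[0,0,0],0.9]]' | tail -3
$H '[[[0,0,0],[0,0,0],0.42],[[0,0,0],[0,0,0],0.42],[[0,0,0],[0,0,0],0.42],[[0,0,0],[0,0,0],0.42],[[0,0,0],[0,0,0],0.42]]' | tail -3
python3 look.py
$H '[[[0,0,0],[0,0,0],0.9],[[0,0,0],[0,0,0],0.9],[[0,0,0],[0,0,0],0.9],[[0,0,0],[0,0,0],0.9],[[0,0,0],[0,0,0],0.9]]' | tail -3
$H '[[[0,0,0],[0,0,0],0.42],[[0,0,0],[0,0,0],0.42],[[0,0,0],[0,0,0],0.42],[[0,0,0],[0,0,0],0.42],[[0,0,0],[0,0,0],0.42]]' | tail -3
python3 look.py s3
```

```text
force: [-0.2, 0.7, 0.6]
grip_width: 0.0765
gripper_force: 0.0
force: [-1.4, 5.7, 4.3]
grip_width: 0.0359
gripper_force: 3.2
16.2 [ 0.5777 -0.1213  0.1011] 0.03586668978390995 3.2085004448890686 [-1.4  5.7  4.3]
jaw [[197.3, 224.9, 350.2, 80.0]] []
pad [[85.0, 226.5, 43.1, 67.7]] [[329.4, 230.8, 18.0, 10.4]]
foot [[139.1, 223.1, 78.3, 103.1]] [[327.2, 215.0, 21.5, 23.8]]
force: [0.7, 0.1, 0.0]
grip_width: 0.0772
gripper_force: 0.0
force: [-1.4, 5.8, 4.7]
grip_width: 0.0357
gripper_force: 3.2
17.6 [ 0.5777 -0.1213  0.1012] 0.03573871759121511 3.2072217017412186 [-1.4  5.8  4.7]
jaw [[212.9, 224.9, 361.1, 85.5]] [[330.7, 235.9, 17.2, 27.1], [326.1, 334.5, 38.5, 33.7]]
pad [[91.7, 231.3, 31.5, 68.4], [214.4, 226.2, 360.8, 82.1]] []
foot [[138.7, 223.8, 80.5, 102.6]] [[325.9, 214.2, 25.5, 20.4], [394.4, 168.8, 17.1, 23.9]]
```

View pics/s3.png

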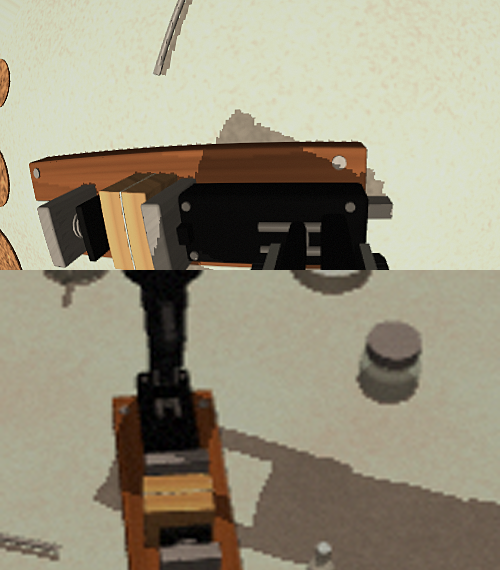

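The pad is now close to the foot. The fourth stroke goes in stages, watching the force.

```bash
H="python3 -m handwheel"
$H '[[[0,0,0],[0,0,0],0.9],[[0,0,0],[0,0,0],0.9],[[0,0,0],[0,0,0],0.9],[[0,0,0],[0,0,0],0.9],[[0,0,0],[0,0,0],0.9]]' | tail -3
$H '[[[0,0,0],[0,0,0],0.6],[[0,0,0],[0,0,0],0.6],[[0,0,0],[0,0,0],0.6],[[0,0,0],[0,0,0],0.6]]' | tail -3
$H '[[[0,0,0],[0,0,0],0.54],[[0,0,0],[0,0,0],0.54],[[0,0,0],[0,0,0],0.54]]' | tail -3
$H '[[[0,0,0],[0,0,0],0.48],[[0,0,0],[0,0,0],0.48],[[0,0,0],[0,0,0],0.48]]' | tail -3
$H '[[[0,0,0],[0,0,0],0.42],[[0,0,0],[0,0,0],0.42],[[0,0,0],[0,0,0],0.42]]' | tail -3
python3 look.py s4
```

```text
force: [0.3, 0.2, -0.7]
grip_width: 0.0771
gripper_force: 0.0
force: [-2.3, 6.2, 4.3]
grip_width: 0.0513
gripper_force: 2.8
force: [-1.4, 5.2, 4.4]
grip_width: 0.0462
gripper_force: 3.0
force: [-1.8, 6.2, 4.8]
grip_width: 0.041
gripper_force: 3.2
force: [-1.6, 6.3, 5.3]
grip_width: 0.0359
gripper_force: 3.4
19.8 [ 0.5777 -0.1212  0.1012] 0.03592007121828052 3.435211479663849 [-1.6  6.3  5.3]
jaw [[518.5, 343.5, 37.3, 32.0]] [[329.7, 228.8, 12.2, 24.8], [237.6, 354.1, 60.6, 69.6]]
pad [[100.3, 234.2, 16.9, 58.3]] [[329.5, 219.2, 17.7, 5.7]]
foot [[139.2, 223.6, 79.3, 104.0], [290.7, 280.0, 36.8, 116.2]] [[327.6, 214.7, 18.1, 20.0]]
```

```bash
H="python3 -m handwheel"
$H '[[[0,0,0],[0,0,0],0.9],[[0,0,0],[0,0,0],0.9],[[0,0,0],[0,0,0],0.9],[[0,0,0],[0,0,0],0.9],[[0,0,0],[0,0,0],0.9]]' | tail -3
$H '[[[0,0,0],[0,0,0],0.82],[[0,0,0],[0,0,0],0.82],[[0,0,0],[0,0,0],0.82],[[0,0,0],[0,0,0],0.82]]' | tail -3
$H '[[[0,0,0],[0,0,0],0.78],[[0,0,0],[0,0,0],0.78],[[0,0,0],[0,0,0],0.78]]' | tail -3
$H '[[[0,0,0],[0,0,0],0.74],[[0,0,0],[0,0,0],0.74],[[0,0,0],[0,0,0],0.74]]' | tail -3
$H '[[[0,0,0],[0,0,0],0.7],[[0,0,0],[0,0,0],0.7],[[0,0,0],[0,0,0],0.7]]' | tail -3
python3 look.py s5
```

```text
force: [0.7, 0.0, -0.2]
grip_width: 0.0769
gripper_force: 0.0
force: [-1.3, 4.7, 3.7]
grip_width: 0.07
gripper_force: 2.5
force: [-0.9, 5.3, 4.2]
grip_width: 0.0666
gripper_force: 2.9
force: [-0.4, 6.7, 5.0]
grip_width: 0.0632
gripper_force: 3.1
force: [-2.2, 8.0, 5.9]
grip_width: 0.06
gripper_force: 3.7
22.0 [ 0.5776 -0.1215  0.101 ] 0.05996529780799122 3.747246041893959 [-2.2  8.   5.9]
jaw [[237.1, 226.2, 371.5, 87.0]] [[330.8, 229.6, 16.4, 27.3], [343.7, 105.1, 15.0, 40.7]]
pad [[104.8, 234.7, 24.4, 62.3]] [[328.3, 218.2, 22.0, 7.6]]
foot [[142.2, 223.2, 80.7, 104.3]] [[325.8, 215.2, 20.2, 24.3]]
```

View pics/s5.png

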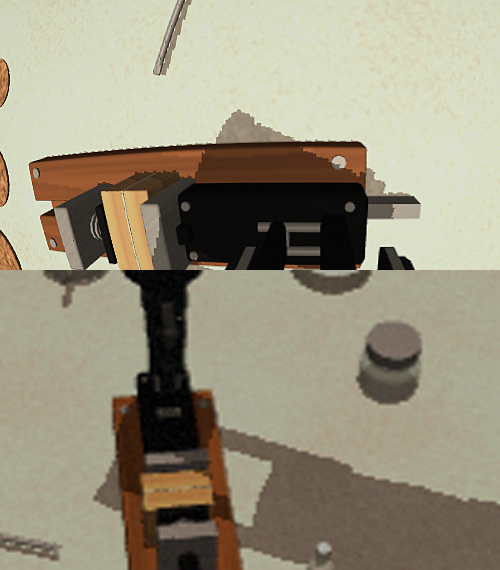

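The pad has met the foot and the force is rising. I'm carrying on in small steps to about half compression.

```bash
H="python3 -m handwheel"
$H '[[[0,0,0],[0,0,0],0.66],[[0,0,0],[0,0,0],0.66],[[0,0,0],[0,0,0],0.66]]' | tail -3
$H '[[[0,0,0],[0,0,0],0.62],[[0,0,0],[0,0,0],0.62],[[0,0,0],[0,0,0],0.62]]' | tail -3
$H '[[[0,0,0],[0,0,0],0.58],[[0,0,0],[0,0,0],0.58],[[0,0,0],[0,0,0],0.58]]' | tail -3
$H '[[[0,0,0],[0,0,0],0.55],[[0,0,0],[0,0,0],0.55],[[0,0,0],[0,0,0],0.55]]' | tail -3
python3 look.py s6
```

```text
force: [-1.3, 9.6, 6.7]
grip_width: 0.0569
gripper_force: 4.3
force: [-1.8, 8.7, 6.6]
grip_width: 0.0531
gripper_force: 4.8
force: [-1.7, 10.0, 8.5]
grip_width: 0.0493
gripper_force: 5.3
force: [-2.1, 10.4, 8.7]
grip_width: 0.0469
gripper_force: 5.7
23.6 [ 0.5775 -0.1208  0.1012] 0.04693541109273651 5.6727831065654755 [-2.1 10.4  8.7]
jaw [[243.0, 225.9, 376.0, 90.1]] [[332.2, 227.6, 19.8, 24.1]]
pad [[108.5, 236.3, 15.2, 62.7]] [[237.9, 353.9, 60.5, 72.2], [327.9, 217.2, 19.6, 7.2]]
foot [[141.4, 223.4, 78.4, 103.0]] [[325.1, 212.5, 25.1, 25.0]]
```

View pics/s6.png

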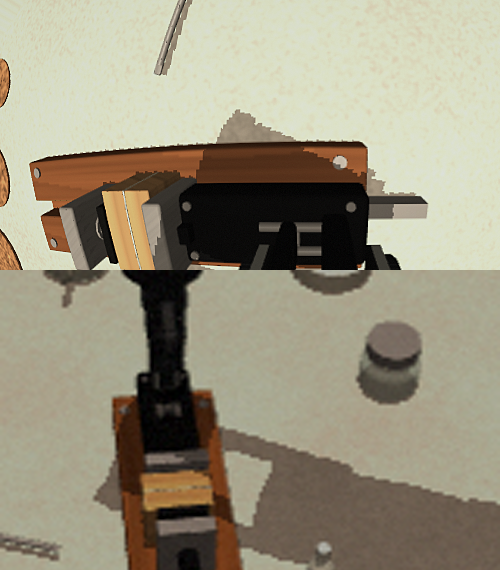

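Using force doubled minus spring and friction, the pad force is about 5.3 N, so about 6 mm in. Geometry from contact at 60 mm opening gives about 6.5 mm. I'm going 3.5 mm further to about 10 mm.

```bash
H="python3 -m handwheel"
$H '[[[0,0,0],[0,0,0],0.51],[[0,0,0],[0,0,0],0.51],[[0,0,0],[0,0,0],0.51]]' | tail -3
$H '[[[0,0,0],[0,0,0],0.475],[[0,0,0],[0,0,0],0.475],[[0,0,0],[0,0,0],0.475],[[0,0,0],[0,0,0],0.475],[[0,0,0],[0,0,0],0.475]]' | tail -3
$H '[[[0,0,0],[0,0,0],0.475],[[0,0,0],[0,0,0],0.475],[[0,0,0],[0,0,0],0.475],[[0,0,0],[0,0,0],0.475],[[0,0,0],[0,0,0],0.475]]'
python3 look.py s7
python3 - <<'E'
from h import *
t=viewer.read_camera("side"); print([np.round(b["bbox"],1).tolist() for b in viewer.look_for("glue",t)[:2]],[np.round(b["bbox"],1).tolist() for b in viewer.look_for("mat",t)[:3]])
E
```

```text
force: [-3.0, 12.7, 8.7]
grip_width: 0.0436
gripper_force: 6.1
force: [-1.8, 11.9, 9.4]
grip_width: 0.041
gripper_force: 6.6
time_s: 25.3
eef_pos: [0.5775, -0.1206, 0.1013]
tcp_rot: [[0.977, 0.213, -0.001], [0.213, -0.977, 0.002], [-0.0, -0.002, -1.0]]
force: [-3.5, 13.8, 9.8]
grip_width: 0.0408
gripper_force: 6.6
25.3 [ 0.5775 -0.1206  0.1013] 0.040766453195217094 6.570022702217102 [-3.5 13.8  9.8]
jaw [[247.3, 229.5, 373.7, 84.3]] [[328.6, 227.2, 18.4, 24.3]]
pad [[109.6, 235.1, 17.0, 63.1]] [[327.1, 227.1, 18.5, 21.9]]
foot [[144.2, 221.8, 79.1, 104.1]] [[324.6, 213.9, 18.5, 24.5], [322.4, 183.1, 11.7, 8.3]]
[[327.0, 325.6, 10.6, 24.1]] [[325.6, 335.1, 36.2, 38.3], [387.0, 352.9, 51.0, 52.5], [279.4, 320.1, 26.0, 27.6]]
```

The grip is steady: pad force about 7 N, about 9 mm in. The bottle is still upright on the mat. Handing in.

```bash
python3 -c "
from rig import finish_job
print(finish_job())"
```

```text
the job is handed in; nothing more can be done
None
```

The glue bottle stands upright on the middle cork mat. The clamp is held squeezed, with the pad pressing the foot at an estimated 7 N (about 9 of 20 mm in). The job was handed in at about 25 s; no verdict was returned.

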